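# Deburr the mouth of a cut tube

### The arm

A 7-joint arm with a two-finger parallel gripper is mounted at the origin on a cart in front of the work surface, level with it; the furniture and walls round the work are solid. World frame = base frame: x ahead of the robot, y to its left, z up, the work surface at z = 0. Lengths are in m, angles in rad, forces in N, time in s.
With the tool pointing down it reaches from about 0.425 to 0.925 m from the base axis. Payload 6.8 kg.
Tool frame: the origin (TCP) lies at the very end of the fingers, on their centre line; the grasp point (between the pads) lies 19 mm behind it; z points along the fingers, y is the line along which they close (so a half turn about z gives the same grasp; the last joint's range is limited). The gripper opens to 85 mm and grips with 20 to 120 N. Pads are 22 mm wide; open, the fingers measure 114 mm over their backs; the gripper's body (76 mm by 85 mm) begins 54 mm behind the grasp point. The pads swing forward as they close: fully open they stand 13 mm farther back than shut.
Start: joints at [-1.345, 0.477, 0.022, 1.555, -0.011, 1.109, -0.083], TCP at [0.221, 0.638, 0.211] pointing down, gripper open.
Joint ranges: [-2.96, 2.96], [-0.34, 2.1], [-1.41, 1.46], [0.24, 2.44], [-1.37, 4.51], [0.17, 1.92], [-2.96, 2.96]. Speed limits (rad/s): [2.39, 2.39, 3.14, 3.14, 3.14, 3.14, 3.14].

### API

Orientations are given as a unit quaternion [w, x, y, z].
In Python, from station import bot gives the robot as it stands. The module is installed in compiled form; this text tells all that it offers.
- The arm moves only by the shell command python3 -m jog 'ROWS' [OPENING] [FORCE]. ROWS is JSON, a list of rows, each a list of 4 numbers: the shift along the tool's x, y, z in cm, then the turn about the tool's z in rad. In form: [[x, y, z, spin], ...]. A call has 1 to 20 rows; each row is the pose to reach, as a shift and turn from the pose commanded when the call began, along the tool's axes at that moment; what a row does not reach only later rows make up. A row lasts 1/12 s, in which the tool goes at most 41.7 mm and 7.16 degrees, less where a joint would pass 70% of its speed; a pose out of reach is approached as far as the arm can. A call with a gripper value outside its range is refused whole. OPENING is the closure, from -1 (fully open) to 1 (shut), set as the call begins (- or left out, the last holds). The fingers move at their own pace and stop on an object; FORCE is the grip in N (left out, the last holds). Time passes only in rows, so rows that repeat a pose let the fingers close. It gives the time, the measured TCP pose, the force, the opening and the grip force at its end, in the units of the state.
- bot.get_obs(): the state, without advancing time (a new reading comes with each control period).
- bot.read_camera(name): name is "scene" or "top"; returns a dict with "pixels" (480x640x3 uint8, red, green, blue), "depth" (480x640 float32, m along the optical axis (not along the pixel's ray), 0 where there is no reading), "fovy" (degrees; the focal length in pixels is half the picture's height over the tangent of half this angle, whatever the lens; pixels are square), "cx", "cy" (the principal point, pixels), "distortion" ([k1, k2, p1, p2, k3] as OpenCV has them; the pictures are not rectified), "pose" (4x4, takes a point from camera to world coordinates). Camera axes: x right, y down, z forward; pixel columns grow to the right and rows downward; lengths in m; the calibration is good to about 2 mm. A picture is of the moment at which its call begins.
- bot.hand_in(): hands the job in; it is judged then, once.
The state is a dict: "t": time; "q": joint angles; "joint_vel": joint speeds; "joint_torque": joint torques, N m; "eef_pos": TCP position; "tool_rot": TCP orientation; "contact_force": force on the tool from outside, world axes, zero at the start; "torque": the same for the moment, N m; "gripper_width": opening from 0.0 (shut) to 1.0 (fully open); "grasp_force": force on a finger pad.
Only numpy, scipy, OpenCV 4.12 (cv2) and the standard library are available. Lean on these libraries where they do the work, as an engineer would, in place of code of your own. Each camera call takes 0.05 s, during which the arm holds its last target. There are 200 camera calls.

### The job

Take the blue dust cap off the clamped white tube and lay it flat, knob up, in the white enamel tray. Then take the orange deburring tool from its stand, set its brass blade on the inside edge of the tube's mouth at the red mark, and with light steady pressure run it clockwise (seen from above) once all the way round, never letting it leave the edge, before lifting it off at the mark again. Put the tool back upright in its stand, fully home, and leave everything else undisturbed.

Things in the scene. Friction and masses are not known exactly. Their poses are not given: they have to be found in the camera images.
- fixture: fixed clamp: dark steel plate 110 x 110 mm, 16 mm thick, with two aluminium jaws (to 55 mm high) on its +y and -y sides. Origin: centre of its underside, on the table. The tube stands upright in its middle.
- sleeve: fixed upright white plastic tube, outer diameter 76, bore diameter 60, 95 mm tall, open at the top. Origin: centre of its lower end, on the clamp plate (16 mm above the table), z up. A 9 mm wide red mark on the rim and down the outside lies in its +x direction.
- mouth (a point): centre of the tube's open upper end, level with the rim, 111 mm above the table; axes as the tube's: +x points to the red mark; clockwise from above goes from +x to -y.
- cap: loose dust cap, 90 g: white plug 52 mm dia and 7 mm high below, blue disc 80 mm dia and 7 mm thick, white round knob 25 mm dia and 30 mm high on top; 44 mm high in all. Origin: centre of the plug's underside, z up through the knob (knob from 14 to 44 mm). It starts on the tube, its disc on the rim and its plug hanging 7 mm into the bore with 4 mm play all round.
- stand: fixed grey block 85 x 85 x 60 mm with a 26 mm hole in the middle of its top. Origin: centre of its underside.
- stand_hole0 (a point): centre of the hole's mouth in the stand's top face, 60 mm above the table; the hole goes right through.
- deburrer: loose deburring tool, 135 g, upright in the stand, blade down. Origin: centre of the underside of its black flange (40 mm dia, 6 mm thick), which rests on the stand's top round the hole; z up. Square orange grip with black bands, 24 x 24 mm, flats square to its x and y axes, from 6 to 98 mm above the origin. Shank and brass blade (18 mm dia) hang below it, with 4 mm play in the hole.
- tip (a point): lower tip of the blade, on the tool's axis, 44 mm below the tool's origin when the spring is extended. The blade is a cone: 3 mm diameter at the tip, 18 mm diameter 7.5 mm higher up. With the tool's axis 25 mm from the axis of the tube, the cone lies on the inside edge of the mouth with its tip about 4 mm below the rim.
- blade (a joint): travel of the sprung blade up into the tool along its axis: 0 = extended (free), 0.010 m = stop. The spring pushes with 1 N at 0 and 0.4 N more per mm. Above about 0.001 it is pressed on something.
- tray: fixed white enamel tray, 228 (its x) x 342 (its y) x 31 mm, flat floor 184 x 298 mm, 2 mm above the table. Origin: centre of its underside. The jar and the dark bottle stand in it near its two y ends; its middle is free.
- jar: bystander: glass jar with lid, 89 mm dia, 119 mm high, in the tray 100 mm from its centre at either end. Origin: centre of its underside.
- bottle: bystander: dark brown bottle with white cap, 58 mm dia, 98 mm high, at the other end of the tray. Origin: centre of its underside.
- soap: bystander: pink soap dispenser, 50 x 79 mm, 191 mm high, close behind the stand (the stand's +x side; its centre about 120 mm from the hole's): taller than the tool. Origin: centre of its underside.
- amber: bystander: amber bottle with orange cap, 51 mm dia, 89 mm high, in front of the stand. Origin: centre of its underside.
- lamp: bystander: glass spirit lamp, 72 mm dia, 104 mm high, in front of the clamp. Origin: centre of its underside.
- tall_jar: bystander: glass jar with lid, 97 mm dia, 144 mm high, behind the clamp. Origin: centre of its underside.

How it is judged:
By the outcome, as a careful person would: the job done as asked, in the order asked, and still so for the second after the job is handed in, with the robot touching nothing.
It also fails if it takes over 72 s, if anything falls off the work surface, if the arm or the gripper's body presses on something with over 40 N, if the wrist force passes 120 N, or if a joint passes its speed limit or range.

## Working session

There is one attempt and no reset: what is moved stays moved. The work goes in short steps, Python scripts to look and compute and a shell command to move; the robot and the scene stay as the last step left them, time stands still between calls to the robot, and variables do not carry over. Pictures are saved under pics/ and viewed, at most 10 in all, crops included, and the job is handed in when it is done.

```bash
mkdir -p pics
cat > h.py <<'E'
import numpy as np, cv2
from station import bot
def cam(n):
    c=bot.read_camera(n); f=240/np.tan(np.radians(c["fovy"])/2)
    c["K"]=np.array([[f,0,c["cx"]],[0,f,c["cy"]],[0,0,1.]]); c["D"]=np.array(c["distortion"],float); c["T"]=np.array(c["pose"]); return c
def rays(c,uv):
    p=cv2.undistortPoints(np.array(uv,float).reshape(-1,1,2),c["K"],c["D"]).reshape(-1,2)
    return np.c_[p,np.ones(len(p))]
def onz(c,uv,z):
    d=rays(c,uv)@c["T"][:3,:3].T; o=c["T"][:3,3]; return o+d*((z-o[2])/d[:,2])[:,None]
def cloud(c):
    v,u=np.mgrid[:480,:640]; r=rays(c,np.c_[u.ravel(),v.ravel()])*c["depth"].reshape(-1,1)
    return (r@c["T"][:3,:3].T+c["T"][:3,3]).reshape(480,640,3)
def proj(c,P):
    Ti=np.linalg.inv(c["T"]); rv,_=cv2.Rodrigues(Ti[:3,:3]); return cv2.projectPoints(np.array(P,float).reshape(-1,1,3),rv,Ti[:3,3],c["K"],c["D"])[0].reshape(-1,2)
def save(c,n,box=None,s=1):
    im=c["pixels"][...,::-1]
    if box: im=im[box[1]:box[3],box[0]:box[2]]
    cv2.imwrite(f"pics/{n}.png",cv2.resize(im,None,fx=s,fy=s,interpolation=cv2.INTER_CUBIC))
def st():
    o=bot.get_obs(); 
    from scipy.spatial.transform import Rotation as R
    q=o["tool_rot"]; M=R.from_quat([q[1],q[2],q[3],q[0]]).as_matrix()
    return o,np.array(o["eef_pos"]),M
E
python3 - <<'E'
from h import *
np.set_printoptions(precision=4,suppress=True)
for n in("top","scene"):
    c=cam(n); save(c,n); print(n,c["T"],c["fovy"])
o,p,M=st(); print(o); print(M)
E
```

```text
top [[ 0.0026 -0.9927  0.1206  0.4129]
 [-0.9995 -0.0065 -0.0317  0.0131]
 [ 0.0322 -0.1205 -0.9922  1.3193]
 [ 0.      0.      0.      1.    ]] 51.15134218157478
scene [[ 0.6817 -0.4121  0.6046 -0.2075]
 [-0.7315 -0.3684  0.5737 -0.7345]
 [-0.0137 -0.8333 -0.5526  0.7775]
 [ 0.      0.      0.      1.    ]] 43.50287962328656
{'t': 0.1, 'q': array([-1.3451,  0.4777,  0.0224,  1.5563, -0.0115,  1.1093, -0.0831]), 'joint_vel': array([-0.0018, -0.0015, -0.0023, -0.0016, -0.0021,  0.0018,  0.0014]), 'joint_torque': array([  0.004 , -59.7762,   1.6134, -28.1958,   0.0128,   0.005 ,
        -0.    ]), 'eef_pos': array([0.221 , 0.6372, 0.2101]), 'tool_rot': array([-0.0001,  0.1661,  0.9861, -0.0008]), 'contact_force': array([-0.2552, -0.467 , -0.6853]), 'torque': array([ 0.013 , -0.0034, -0.0074]), 'grasp_force': 0.0, 'gripper_width': 1.0051048478869669}
[[-0.9448  0.3277 -0.0004]
 [ 0.3277  0.9448 -0.0016]
 [-0.0001 -0.0017 -1.    ]]
```

View pics/top.png

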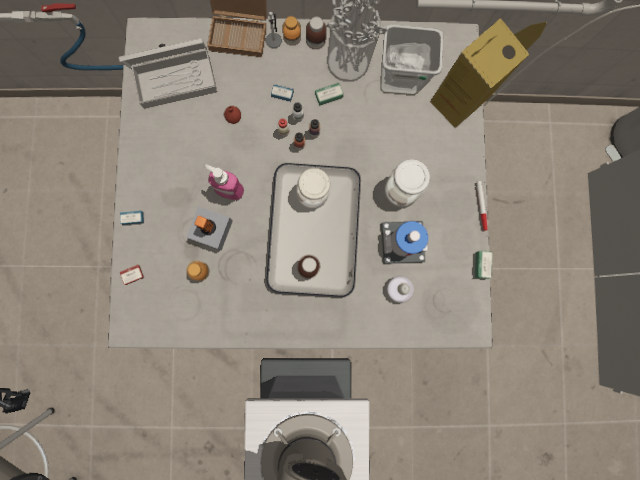

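View pics/scene.png

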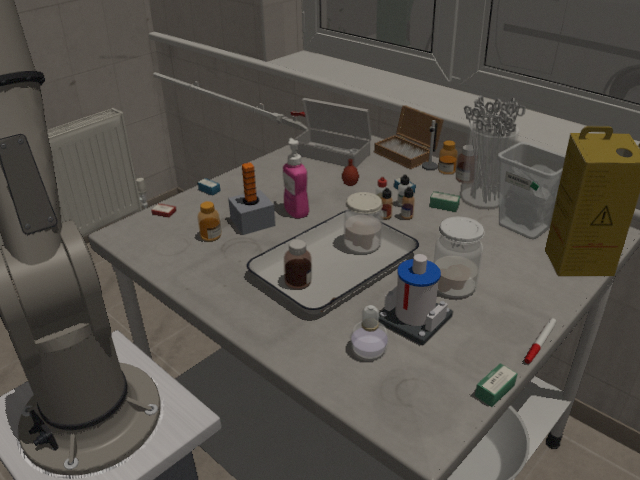

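View crops.

The top view shows the stand with the tool at about (209,232), the capped tube at (408,240), the tray middle at (313,230), the soap at (228,185) and the lamp at (400,290). The scene view shows the red mark at (406,295), facing the camera.

Run:
```python
from h import *
np.set_printoptions(precision=4,suppress=True)
t=cam("top"); s=cam("scene")
a=cv2.resize(t["pixels"][155:285,180:250],None,fx=4,fy=4,interpolation=cv2.INTER_CUBIC)
b=cv2.resize(t["pixels"][155:285,360:440],None,fx=4,fy=4,interpolation=cv2.INTER_CUBIC)
cv2.imwrite("pics/c1.png",np.hstack([a,b])[...,::-1])
a=cv2.resize(s["pixels"][155:245,225:285],None,fx=6,fy=6,interpolation=cv2.INTER_CUBIC)
b=cv2.resize(s["pixels"][255:345,375:445],None,fx=6,fy=6,interpolation=cv2.INTER_CUBIC)
cv2.imwrite("pics/c2.png",np.hstack([a,b])[...,::-1])
for n,c in(("top",t),("scene",s)):
    P=cloud(c); hsv=cv2.cvtColor(c["pixels"],cv2.COLOR_RGB2HSV); z=P[...,2]
    H,S,V=[hsv[...,i].astype(int) for i in range(3)]
    blue=(abs(H-108)<12)&(S>150)&(abs(z-.118)<.012)
    print(n,"blue",blue.sum(),P[blue].mean(0),np.median(z[blue]))
    if blue.sum()>30:
        m=blue.astype(np.uint8); cs=max(cv2.findContours(m,0,1)[0],key=len); h=cv2.convexHull(cs).reshape(-1,2)
        q=onz(c,h,.118)[:,:2]; (x,y),r=cv2.minEnclosingCircle(q.astype(np.float32)); print(" circle",x,y,r)
    kn=(abs(z-.148)<.006)&(np.hypot(P[...,0]-.47,P[...,1]+.25)<.1); print(" z148",kn.sum(),P[kn].mean(0) if kn.any() else 0)
    org=(H<18)&(S>150)&(z>.09)&(z<.175)&(P[...,1]>.2); print(" org",org.sum(),P[org].mean(0),P[org].min(0),P[org].max(0))
    tp=org&(z>.15); print(" orgtop",tp.sum(),P[tp].mean(0) if tp.any() else 0)
    stt=(abs(z-.06)<.004)&(P[...,1]>.15)&(P[...,1]<.4)&(P[...,0]>.3)&(P[...,0]<.6)&(S<60)
    r=cv2.minAreaRect((P[stt][:,:2]*1000).astype(np.float32)); print(" standtop",stt.sum(),r)
```

```text
top blue 16 [ 0.5552 -0.2401  0.1186] 0.11888795630341797
 z148 73 [ 0.5595 -0.2527  0.1476]
 org 158 [0.5863 0.2477 0.1415] [0.4844 0.2377 0.09  ] [0.6025 0.264  0.1617]
 orgtop 94 [0.5888 0.251  0.1563]
 standtop 499 ((535.811767578125, 257.4068603515625), (99.77803039550781, 126.487548828125), 89.06183624267578)
scene blue 727 [ 0.5508 -0.2589  0.1175] 0.11768266441491926
 circle 0.5545080900192261 -0.25531238317489624 0.04225705936551094
 z148 114 [ 0.5557 -0.2549  0.1471]
 org 323 [0.5881 0.2453 0.1278] [0.5711 0.2079 0.0902] [1.2159 0.2658 0.1611]
 orgtop 71 [0.5834 0.2476 0.1561]
 standtop 365 ((540.2313232421875, 273.54150390625), (90.4988784790039, 165.79551696777344), 64.36246490478516)
```

View pics/c1.png

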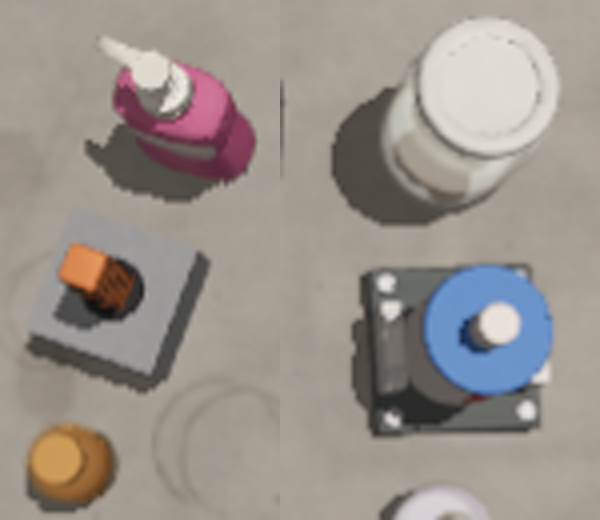

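View pics/c2.png

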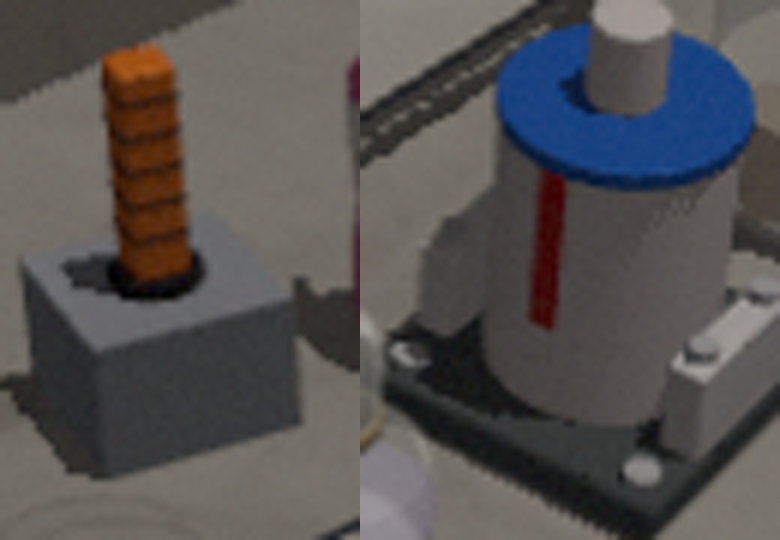

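The crops show the stand's top corners at top-crop (75,207), (208,255), (155,378), (28,335) and the disc centre at (488,330). In the scene crop the red mark runs from (552,175) to (541,325).

Run:
```python
from h import *
np.set_printoptions(precision=4,suppress=True)
t=cam("top"); s=cam("scene")
T=lambda a,o=(180,155),k=4:(np.array(a,float)+.5)/k-.5+np.array(o)
st_t=onz(t,T([(75,207),(208,255),(155,378),(28,335)]),.06); print("stand top",st_t,st_t.mean(0))
st_s=onz(s,T([(22,258),(97,352),(297,292),(212,212)],(225,155),6),.06); print("stand scene",st_s,st_s.mean(0))
fl=onz(s,T([(155,285)],(225,155),6),.06);print("flange scene approx",fl)
g=onz(t,T([(75,243),(110,252),(100,290),(60,280)]),.158); print("grip top",g,g.mean(0))
gs=onz(s,T([(103,58),(125,72),(172,68),(150,46)],(225,155),6),.158); print("grip scene",gs,gs.mean(0))
print("disc top",onz(t,T([(488-280,330)],(360,155)),.125))
print("knob top",onz(t,T([(498-280,324)],(360,155)),.155), "scene",onz(s,T([(632-360,16)],(375,255),6),.155))
# blue fits
for n,c in(("top",t),("scene",s)):
    p=c["pixels"].astype(int); m=((p[...,2]-p[...,0]>50)).astype(np.uint8)
    box=np.zeros_like(m); 
    if n=="top": box[215:262,390:435]=1
    else: box[255:300,390:445]=1
    cs=max(cv2.findContours(m*box,0,1)[0],key=cv2.contourArea); h=cv2.convexHull(cs).reshape(-1,2)
    q=onz(c,h,.125 if n=="top" else .122)[:,:2]; print(n,cv2.fitEllipse(q.astype(np.float32)))
fx=onz(t,T([(370-280,270),(530-280,265),(540-280,428),(375-280,433)],(360,155)),.016); print("fix",fx,fx.mean(0))
ms=T([(552-360,178),(541-360,326)],(375,255),6)
c0=np.array([.556,-.254]); d=rays(s,ms)@s["T"][:3,:3].T; o=s["T"][:3,3]
for v in d:
    a=v[:2]@v[:2]; b=(o[:2]-c0)@v[:2]; e=(o[:2]-c0)@(o[:2]-c0)-.038**2
    k=(-b-np.sqrt(b*b-a*e))/a; P=o+k*v; print("mark",P,np.degrees(np.arctan2(*(P[:2]-c0)[::-1])))
for n,c,uvs in(("top",t,[(313,175),(309,260),(313,185)]),):
    P=cloud(c)
    for nm,lo,hi,ctr in(("jar",.11,.125,(.66,0)),("bottle",.09,.105,(.48,0)),("soap",.15,.2,(.7,.2)),("amber",.08,.095,(.48,.28)),("lamp",.09,.11,(.43,-.23)),("talljar",.135,.15,(.68,-.25))):
        m=(P[...,2]>lo)&(P[...,2]<hi)&(np.hypot(P[...,0]-ctr[0],P[...,1]-ctr[1])<.09); print(nm,m.sum(),np.median(P[m],0) if m.any() else 0)
tr=onz(t,[(275,165),(358,168),(353,295),(268,292)],.03); print("tray",tr,tr.mean(0))
```

```text
stand top [[0.6427 0.2778 0.06  ]
 [0.6124 0.1925 0.06  ]
 [0.5339 0.224  0.06  ]
 [0.5606 0.3048 0.06  ]] [0.5874 0.2498 0.06  ]
stand scene [[0.5626 0.3052 0.06  ]
 [0.5344 0.2256 0.06  ]
 [0.6179 0.2011 0.06  ]
 [0.6398 0.2757 0.06  ]] [0.5887 0.2519 0.06  ]
flange scene approx [[0.584  0.2479 0.06  ]]
grip top [[0.6034 0.2564 0.158 ]
 [0.5982 0.2358 0.158 ]
 [0.5758 0.241  0.158 ]
 [0.5815 0.2645 0.158 ]] [0.5898 0.2494 0.158 ]
grip scene [[0.5793 0.2616 0.158 ]
 [0.5769 0.246  0.158 ]
 [0.5911 0.2348 0.158 ]
 [0.5982 0.2557 0.158 ]] [0.5864 0.2495 0.158 ]
disc top [[ 0.5595 -0.2513  0.125 ]]
knob top [[ 0.5595 -0.2507  0.155 ]] scene [[ 0.55   -0.2591  0.155 ]]
top ((0.5600644946098328, -0.25111159682273865), (0.07755928486585617, 0.07877346128225327), 97.05343627929688)
scene ((0.5517320036888123, -0.25855910778045654), (0.07764299213886261, 0.0839567556977272), 128.1756591796875)
fix [[ 0.6123 -0.1974  0.016 ]
 [ 0.6166 -0.3045  0.016 ]
 [ 0.5082 -0.3087  0.016 ]
 [ 0.5045 -0.1993  0.016 ]] [ 0.5604 -0.2525  0.016 ]
mark [ 0.5181 -0.2566  0.1111] -176.0511441525167
mark [ 0.5181 -0.2572  0.0535] -175.2181261823043
jar 816 [ 0.6904 -0.0146  0.1182]
bottle 150 [ 0.4928 -0.0036  0.0989]
soap 204 [0.6993 0.211  0.1867]
amber 137 [0.4821 0.2782 0.0879]
lamp 99 [ 0.4374 -0.2388  0.0963]
talljar 1003 [ 0.7053 -0.2502  0.1423]
tray [[ 0.7603  0.0864  0.03  ]
 [ 0.7546 -0.1329  0.03  ]
 [ 0.4207 -0.1177  0.03  ]
 [ 0.4276  0.0998  0.03  ]] [ 0.5908 -0.0161  0.03  ]
```

```bash
cat > d.py <<'E'
import sys,json
from h import *
def go(*W,y=None):
    o,p,M=st(); print("now",p.round(4),"ydir",np.degrees(np.arctan2(M[1,1],M[0,1])).round(2))
    for w in W: print((M.T@(np.array(w)-p)*100).round(2))
    if y is not None:
        a=np.degrees(np.arctan2(M[1,1],M[0,1])); print("spin",np.radians(((a-y+90)%180)-90).round(3))
E
python3 -c "
from d import *
go((.42,.4,.26),(.46,.15,.26),(.52,-.1,.26),(.559,-.2525,.22),y=90)"
```

```text
now [0.2211 0.6376 0.2107] ydir 70.87
[-26.58 -15.93  -4.92]
[-38.55 -38.24  -4.91]
[-52.41 -59.89  -4.9 ]
[-61.09 -73.02  -0.89]
spin -0.334
```

```bash
python3 -m jog '[[-3,-2,-3,-0.1],[-6,-4,-5,-0.2],[-10,-6,-5,-0.334],[-13,-8,-5,-0.334],[-17,-10,-5,-0.334],[-20,-12,-5,-0.334],[-23,-14,-5,-0.334],[-26,-16,-5,-0.334],[-28,-20,-5,-0.334],[-30,-23.5,-5,-0.334],[-32,-27,-5,-0.334],[-34,-30.5,-5,-0.334],[-36,-34,-5,-0.334],[-38.5,-38,-5,-0.334],[-40.7,-41.5,-5,-0.334],[-43,-45,-5,-0.334],[-45,-48.5,-5,-0.334],[-47,-52,-5,-0.334],[-49.5,-55.5,-5,-0.334],[-52,-59,-5,-0.334]]'
python3 -c "
from d import *
go((.559,-.2525,.2),(.559,-.2525,.123),y=90)"
```

```text
t: 1.97
eef_pos: [0.5176, -0.087, 0.2614]
tool_rot: [0.0, -0.0, 1.0, 0.0]
contact_force: [0.5, 0.8, 0.1]
gripper_width: 0.996
grasp_force: 0.0
now [ 0.5176 -0.087   0.2614] ydir 90.01
[ -4.13 -16.55   6.13]
[ -4.13 -16.56  13.83]
spin 0.0
```

```bash
python3 -m jog '[[-1,-4,1.5,0],[-2,-8,3,0],[-3,-12,4.5,0],[-4.1,-16.5,6,0],[-4.1,-16.5,6,0],[-4.1,-16.5,9,0],[-4.1,-16.5,11,0],[-4.1,-16.5,13,0],[-4.1,-16.5,13.8,0],[-4.1,-16.5,13.8,0]]' 0
python3 - <<'E'
from h import *
o,p,M=st(); print(p,o["contact_force"]); c=cam("scene"); save(c,"g1",(360,180,480,330),4)
E
```

```text
t: 2.8
eef_pos: [0.5574, -0.2488, 0.1211]
tool_rot: [-0.002, -0.0, 1.0, 0.001]
contact_force: [-0.5, 0.9, 0.2]
gripper_width: 0.497
grasp_force: 0.0
[ 0.55741888 -0.248796    0.12109728] [-0.48365737  0.85583503  0.15271979]
```

View pics/g1.png

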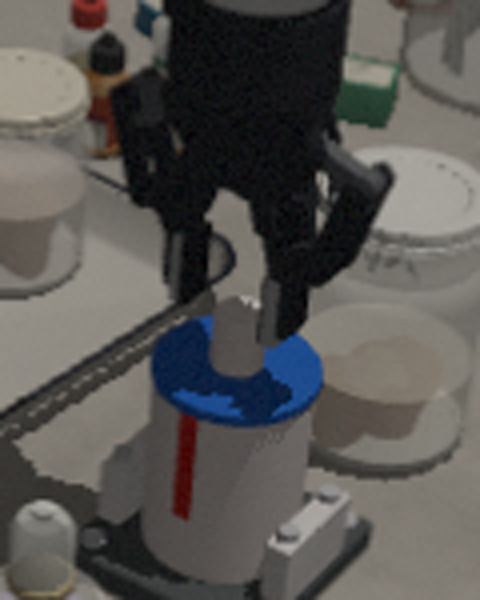

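The fingers straddle the knob (at about (238,335) in the crop), with the right one closer, so I shift about 4 mm toward -y before closing.

```bash
python3 -m jog '[[-0.1,-0.3,0,0],[-0.1,-0.3,0,0]]' 0
python3 -m jog '[[0,0,0,0],[0,0,0,0],[0,0,0,0],[0,0,0,0],[0,0,0,0],[0,0,0,0]]' 1 40
```

```text
t: 3.02
eef_pos: [0.5608, -0.2538, 0.1247]
tool_rot: [0.001, -0.0, 1.0, -0.001]
contact_force: [-0.7, -0.4, 0.9]
gripper_width: 0.502
grasp_force: 0.0
t: 3.52
eef_pos: [0.5604, -0.2533, 0.1244]
tool_rot: [0.001, -0.0, 1.0, -0.0]
contact_force: [-1.0, 0.5, 5.5]
gripper_width: 0.252
grasp_force: 38.9
```

```bash
python3 -m jog '[[0,0,-1.5,0],[0,0,-3,0],[0,0,-5,0],[-0.5,3,-5,0],[-1,6,-5,0],[-1.5,9.5,-5,0],[-2,13,-5,0],[-2.5,16.5,-5,0],[-2.5,20,-5,0],[-2.5,23,-5,0],[-2.5,23.8,-5,0],[-2.5,23.8,-3,0],[-2.5,23.8,0,0],[-2.5,23.8,3,0],[-2.5,23.8,6,0],[-2.5,23.8,8,0],[-2.5,23.8,9,0],[-2.5,23.8,9.5,0],[-2.5,23.8,9.5,0]]'
python3 - <<'E'
from h import *
o,p,M=st(); print(p,o["contact_force"]); c=cam("scene"); save(c,"g2",(240,170,440,310),4)
t=cam("top"); save(t,"t2",(360,155,440,285),4)
E
```

```text
t: 5.1
eef_pos: [0.5845, -0.0152, 0.0277]
tool_rot: [-0.0, 0.0, 1.0, -0.0]
contact_force: [0.2, -0.0, -0.5]
gripper_width: 0.251
grasp_force: 39.3
[ 0.58450289 -0.01520148  0.02773489] [ 0.19069246 -0.01202726 -0.48990682]
```

View pics/g2.png

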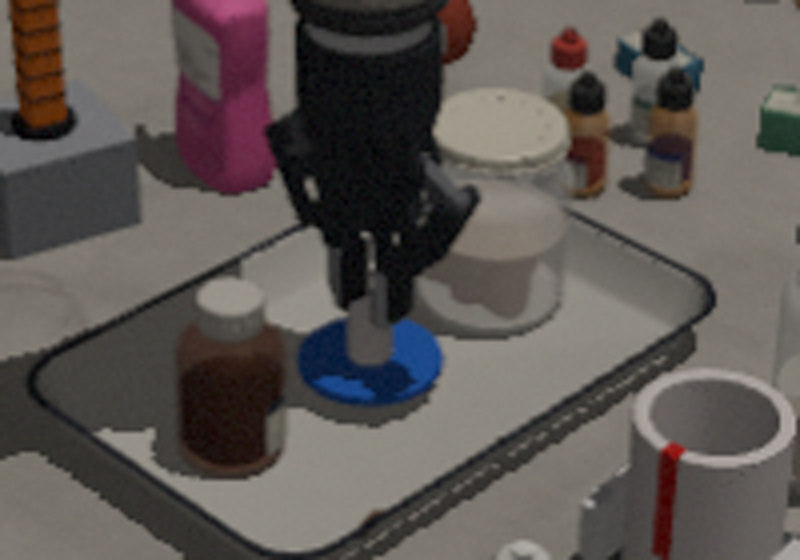

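The cap hangs level just above the tray floor at (370,360) in the crop, clear of the jar and bottle. The bare rim and red mark at (672,452) are now visible too.

```bash
python3 -m jog '[[0,0,0.2,0],[0,0,0.4,0],[0,0,0.5,0],[0,0,0.5,0],[0,0,0.5,0]]'
```

```text
t: 5.62
eef_pos: [0.5847, -0.0149, 0.0232]
tool_rot: [0.0, -0.0, 1.0, 0.0]
contact_force: [-0.7, -1.0, 0.3]
gripper_width: 0.251
grasp_force: 39.3
```

Run:
```python
from h import *
np.set_printoptions(precision=4,suppress=True)
# rim: white region outer contour at z=.111 from both cameras, inner bore edge
from scipy.optimize import least_squares
c=cam("top"); P=cloud(c); Z=P[...,2]
m=(abs(Z-.111)<.006)&(np.hypot(P[...,0]-.56,P[...,1]+.2525)<.06); print("top rim depth",m.sum(),P[m].mean(0), P[m].min(0),P[m].max(0))
s=cam("scene"); P=cloud(s); Z=P[...,2]
m2=(abs(Z-.111)<.004)&(np.hypot(P[...,0]-.56,P[...,1]+.2525)<.06); print("sc",m2.sum(),P[m2].mean(0),P[m2].min(0),P[m2].max(0))
for n,cc,mm in(("top",c,m),("scene",s,m2)):
    q=onz(cc,np.argwhere(mm)[:,::-1],.111)[:,:2]; h=cv2.convexHull(q.astype(np.float32)).reshape(-1,2); print(n,cv2.fitEllipse(h))
    p=cc["pixels"].astype(int); red=(p[...,0]-p[...,1]>70)&(p[...,0]-p[...,2]>70)&mm
    print(" red",red.sum(),onz(cc,np.argwhere(red)[:,::-1],.111).mean(0) if red.any() else 0)
a=cv2.resize(c["pixels"][210:270,375:435],None,fx=6.5,fy=6.5,interpolation=cv2.INTER_CUBIC)
b=cv2.resize(s["pixels"][255:315,385:445],None,fx=6.5,fy=6.5,interpolation=cv2.INTER_CUBIC)
cv2.imwrite("pics/rim.png",np.hstack([a,b])[...,::-1])
```

```text
top rim depth 283 [ 0.5595 -0.2521  0.1105] [ 0.522  -0.2886  0.1052] [ 0.5965 -0.216   0.1164]
sc 389 [ 0.5561 -0.2546  0.1103] [ 0.519  -0.2925  0.107 ] [ 0.5975 -0.2148  0.1142]
top ((0.5593933463096619, -0.2523406445980072), (0.07280822098255157, 0.0745019018650055), 68.58504486083984)
 red 13 [ 0.5256 -0.2542  0.111 ]
scene ((0.5556549429893494, -0.25502824783325195), (0.07531699538230896, 0.0810386911034584), 122.33772277832031)
 red 14 [ 0.5243 -0.2551  0.111 ]
```

View pics/rim.png

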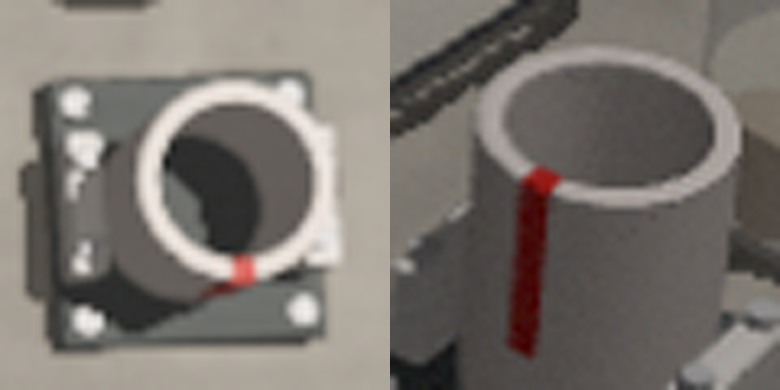

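The rim crop shows, in the top view, outer extents of about 136–332 × 80–284 with the mark at (243,270). In the scene view the outer extents are about 475–741 × 45–207 with the mark at (542,180).

Run:
```python
from h import *
np.set_printoptions(precision=4,suppress=True)
from scipy.optimize import least_squares
T=lambda a,o,k=6.5:(np.array(a,float)+.5)/k-.5+np.array(o)
t=cam("top"); s=cam("scene")
def ext(c,ctr,r):
    a=np.linspace(0,2*np.pi,361); q=proj(c,np.c_[ctr[0]+r*np.cos(a),ctr[1]+r*np.sin(a),0*a+.111]); return np.r_[q.min(0),q.max(0)]
B={"top":(t,(375,210),[(.038,[136,80,332,284]),(.030,[161,102,311,259])]),"scene":(s,(385-0,255),[(.038,[475-390,45,741-390,207]),(.030,[500-390,62,717-390,188])])}
for n,(c,o,L) in B.items():
    for r,b in L:
        b=np.r_[T(b[:2],o),T(b[2:],o)]
        f=least_squares(lambda x:ext(c,x,r)-b,[.56,-.2525]); print(n,r,f.x,f.fun)
print("mark",onz(t,T([(243,270)],(375,210)),.111),onz(s,T([(542-390,180)],(385,255)),.111))
```

```text
top 0.038 [ 0.5603 -0.2518] [-0.2723  0.2869  0.2736 -0.2847]
top 0.03 [ 0.5608 -0.2526] [-0.5764 -0.0868  0.5806  0.0824]
scene 0.038 [ 0.5582 -0.2534] [-0.204   0.1204  0.2035 -0.1258]
scene 0.03 [ 0.5584 -0.2535] [ 0.3798 -0.0334 -0.3792  0.0576]
mark [[ 0.5269 -0.2545  0.111 ]] [[ 0.5246 -0.255   0.111 ]]
```

```bash
python3 -m jog '[[0,0,0,0],[0,0,0,0],[0,0,0,0],[0,0,0,0],[0,0,-2,0],[0,0,-5,0],[0,0,-9,0],[0,0,-13,0],[0,0,-17,0],[0,0,-20,0]]' 0
python3 -c "
from d import *
go((.588,.2505,.26),(.588,.2505,.14),y=70)"
```

```text
t: 6.65
eef_pos: [0.5853, -0.0152, 0.2266]
tool_rot: [0.002, 0.0, 1.0, 0.0]
contact_force: [1.7, -0.2, 0.8]
gripper_width: 0.5
grasp_force: 0.0
now [ 0.5853 -0.0152  0.2266] ydir 89.98
[-0.27 26.57 -3.33]
[-0.23 26.57  8.67]
spin 0.349
```

```bash
python3 -m jog '[[0,3,-2,0.1],[0,7,-3.3,0.2],[0,11,-3.3,0.3],[0,15,-3.3,0.3],[0,19,-3.3,0.3],[-0.2,23,-3.3,0.3],[-0.3,26,-3.3,0.3],[-0.3,26.6,-3.3,0.3],[-0.3,26.6,-1,0.3],[-0.3,26.6,3,0.3],[-0.3,26.6,6,0.3],[-0.3,26.6,9,0.3],[-0.3,26.6,11,0.3],[-0.3,26.6,12.4,0.3],[-0.3,26.6,12.5,0.3],[-0.3,26.6,12.5,0.3]]' -0.3
python3 - <<'E'
from h import *
o,p,M=st(); print(p,o["contact_force"]); s=cam("scene");t=cam("top")
a=cv2.resize(t["pixels"][190:280,170:260],None,fx=4.4,fy=4.4,interpolation=cv2.INTER_CUBIC)
b=cv2.resize(s["pixels"][150:240,205:295],None,fx=4.4,fy=4.4,interpolation=cv2.INTER_CUBIC)
cv2.imwrite("pics/g3.png",np.hstack([a,b])[...,::-1])
E
```

```text
t: 7.98
eef_pos: [0.5872, 0.2503, 0.0975]
tool_rot: [-0.001, 0.15, 0.989, -0.001]
contact_force: [0.2, 0.1, -0.6]
gripper_width: 0.65
grasp_force: 0.0
[0.58719218 0.25034257 0.09745979] [ 0.21990324  0.05626234 -0.56432278]
```

View pics/g3.png

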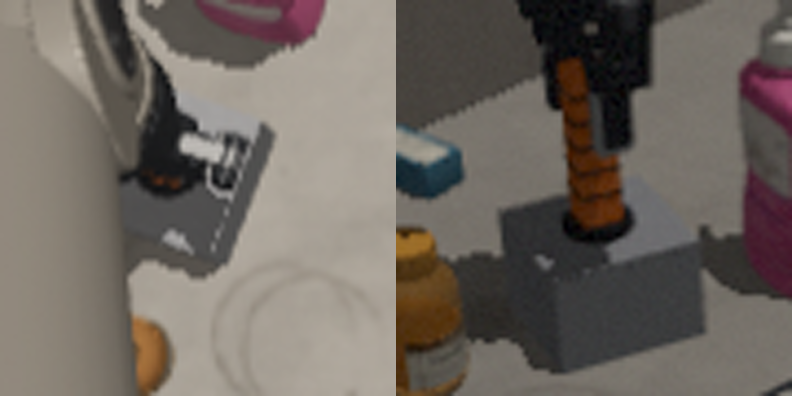

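The grip sits between the fingers (scene crop about (590,130)), so I close on it.

```bash
python3 -m jog '[[0,0,0,0],[0,0,0,0],[0,0,0,0],[0,0,0,0],[0,0,0,0],[0,0,0,0]]' 1 60
python3 -m jog '[[0,0,-0.2,0],[0,0,-0.4,0],[0,0,-0.4,0],[0,0,-0.4,0]]'
```

```text
t: 8.58
eef_pos: [0.5882, 0.2516, 0.0991]
tool_rot: [0.001, 0.149, 0.989, 0.001]
contact_force: [-0.6, -0.0, 6.2]
gripper_width: 0.276
grasp_force: 62.6
t: 8.92
eef_pos: [0.5873, 0.2509, 0.1018]
tool_rot: [-0.0, 0.149, 0.989, -0.0]
contact_force: [-0.2, -0.5, -2.1]
gripper_width: 0.272
grasp_force: 61.6
```

Run:
```python
from h import *
o,p,M=st(); print(p,o["contact_force"],M.round(4)); s=cam("scene")
save(s,"g4",(215,150,295,240),6)
```

```text
[0.58728026 0.25094191 0.10175195] [-0.22287524 -0.53440758 -2.0913142 ] [[-9.554e-01  2.954e-01 -5.000e-04]
 [ 2.954e-01  9.554e-01 -3.000e-04]
 [ 4.000e-04 -4.000e-04 -1.000e+00]]
```

View pics/g4.png

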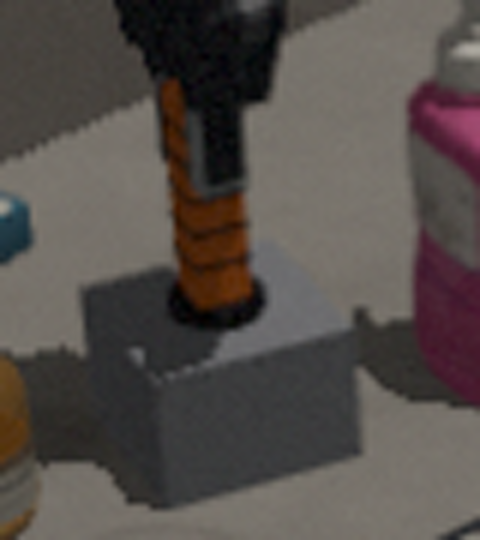

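The tool is gripped square, and its flange has lifted about 3 mm. Next I lift it and carry it over the tube.

```bash
python3 -m jog '[[0,0,-3,0],[0,0,-7,0],[0,0,-11,0],[0,0,-15.8,0],[-1,-3.9,-15.8,-0.1],[-2,-7.8,-15.8,-0.2],[-3,-11.7,-15.8,-0.3],[-3.9,-15.6,-15.8,-0.3],[-4.9,-19.6,-15.8,-0.3],[-5.9,-23.5,-15.8,-0.3],[-6.8,-27.4,-15.8,-0.3],[-7.8,-31.3,-15.8,-0.3],[-8.8,-35.2,-15.8,-0.3],[-9.8,-39,-15.8,-0.3],[-10.7,-43,-15.8,-0.3],[-11.5,-46,-15.8,-0.3],[-12.2,-48.5,-15.8,-0.3],[-12.2,-48.9,-15,-0.3],[-12.2,-48.9,-13.3,-0.3],[-12.2,-48.9,-13.3,-0.3]]'
python3 -m jog '[[0,0,0,0],[0,0,0,0],[0,0,0,0]]'
python3 - <<'E'
from h import *
o,p,M=st(); print(p,o["contact_force"],M.round(4)); 
import pickle
pickle.dump([cam("scene"),cam("top"),p],open("hov.pkl","wb"))
E
```

```text
t: 10.63
eef_pos: [0.5577, -0.2517, 0.2318]
tool_rot: [-0.003, 0.001, 1.0, 0.001]
contact_force: [-1.3, 0.9, -1.7]
gripper_width: 0.271
grasp_force: 61.9
t: 10.88
eef_pos: [0.5603, -0.2516, 0.2358]
tool_rot: [0.001, -0.001, 1.0, -0.0]
contact_force: [-0.7, -0.7, -0.3]
gripper_width: 0.271
grasp_force: 61.8
[ 0.56033376 -0.25160382  0.23579613] [-0.70839915 -0.66697672 -0.27494058] [[-1.0e+00 -1.3e-03  1.1e-03]
 [-1.3e-03  1.0e+00 -1.0e-04]
 [-1.1e-03 -1.0e-04 -1.0e+00]]
```

Run:
```python
from h import *
import pickle
s,t,p=pickle.load(open("hov.pkl","rb"))
a=cv2.resize(s["pixels"][225:305,380:450],None,fx=7,fy=7,interpolation=cv2.INTER_CUBIC)
b=cv2.resize(t["pixels"][200:280,380:424],None,fx=7,fy=7,interpolation=cv2.INTER_CUBIC)
cv2.imwrite("pics/last.png",np.hstack([a,b])[...,::-1])
print(proj(s,[(p[0],p[1],p[2]-.083),(.5594,-.2528,.111)]),proj(t,[(p[0],p[1],p[2]-.083)]))
```

```text
[[419.69855352 254.20171761]
 [418.17396899 273.20153033]] [[414.29957375 235.37530739]]
```

View pics/last.png

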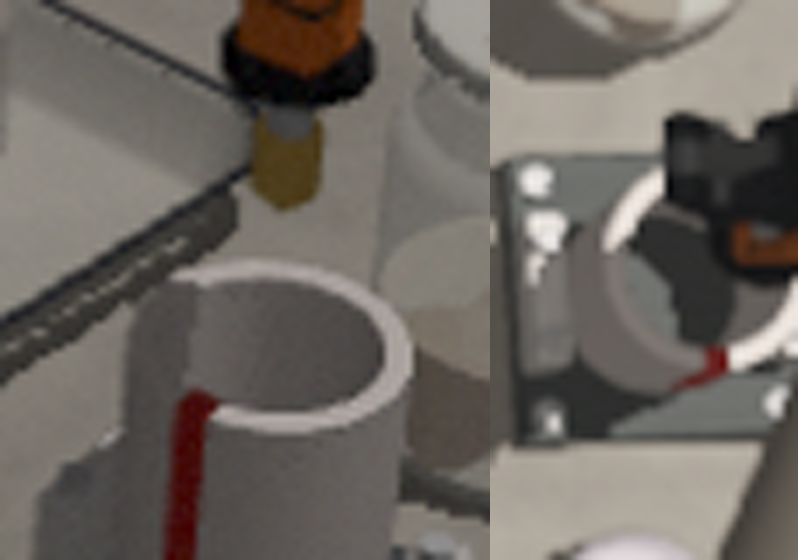

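The last view shows the blade tip at crop (285,210), the blade edges at 252–323, the flange from 222 to 376 at row ~68, and the rim and mark below, clear of the tool.

Run:
```python
from h import *
import pickle
np.set_printoptions(precision=4,suppress=True)
s,t,p=pickle.load(open("hov.pkl","rb"))
C=lambda q:(q-np.array([380,225])+.5)*7-.5
for dx in(0,.002,-.002):
    b=p+[dx,0,0]; print(dx,"tip",C(proj(s,[b-[0,0,.083]])),"bladetop",C(proj(s,[b-[0,0,.0755],b-[0,0,.065]])).ravel(),"flange",C(proj(s,[b-[0,0,.039],b-[0,0,.033]])).ravel())
a=np.linspace(0,2*np.pi,361)
for r,cz in((.02,.039),(.009,.0755)):
    q=C(proj(s,np.c_[p[0]+r*np.cos(a),p[1]+r*np.sin(a),0*a+p[2]-cz])); print(r,q.min(0),q.max(0))
for z in(.150,.153,.156): print("tip at z",z,onz(s,[(420.3,254.6)],z))
im=s["pixels"][225:305,380:450].astype(int)
# brass mask columns per row
hsv=cv2.cvtColor(s["pixels"],cv2.COLOR_RGB2HSV)[225:305,380:450].astype(int)
for r in range(8,31):
    k=np.where(im[r].sum(1)<110)[0] if r<15 else np.where((hsv[r,:,1]>120)&(abs(hsv[r,:,0]-24)<8))[0]
    k=k[(k>28)&(k<56)]; print(r,k.min() if len(k) else 0,k.max() if len(k) else 0,end="; ")
```

```text
0 tip [[280.8899 207.412 ]] bladetop [283.1411 183.5611 286.3134 149.8602] flange [294.2719  64.8288 296.1295  44.881 ]
0.002 tip [[285.359  204.1148]] bladetop [287.624  180.2787 290.8156 146.5991] flange [298.8224  61.624  300.6913  41.69  ]
-0.002 tip [[276.4102 210.7167]] bladetop [278.6477 186.8511 281.8005 153.1288] flange [289.7104  68.0411 291.5567  48.0796]
0.02 [214.9701  22.4458] [373.7694 108.5582]
0.009 [248.103  163.8681] [318.2172 203.5263]
tip at z 0.15 [[ 0.5635 -0.251   0.15  ]]
tip at z 0.153 [[ 0.5598 -0.2533  0.153 ]]
tip at z 0.156 [[ 0.5561 -0.2556  0.156 ]]
8 32 52; 9 32 52; 10 32 52; 11 33 52; 12 33 51; 13 33 50; 14 35 47; 15 0 0; 16 0 0; 17 37 37; 18 37 45; 19 37 45; 20 37 45; 21 36 45; 22 36 45; 23 36 44; 24 36 44; 25 36 44; 26 37 44; 27 37 44; 28 38 43; 29 40 41; 30 0 0;
```

```bash
for i in 1 2 3 4 5 6; do python3 -m jog '[[0,0,0,0]]' | grep -E "eef|contact"; done
```

```text
eef_pos: [0.5601, -0.2519, 0.2356]
contact_force: [0.9, 0.7, -0.3]
eef_pos: [0.5599, -0.252, 0.2354]
contact_force: [-0.3, -0.1, -0.5]
eef_pos: [0.5598, -0.252, 0.2352]
contact_force: [-0.5, -1.6, -1.9]
eef_pos: [0.5597, -0.2521, 0.2351]
contact_force: [0.2, -0.1, -0.8]
eef_pos: [0.5597, -0.2521, 0.235]
contact_force: [0.6, 0.1, -0.8]
eef_pos: [0.5597, -0.2522, 0.235]
contact_force: [-0.1, -0.2, -1.5]
```

```bash
python3 -m jog '[[1,0,0,0],[2,-0.1,0,0],[2.62,-0.13,0.5,0],[2.62,-0.13,1.5,0],[2.62,-0.13,2.5,0],[2.62,-0.13,3.2,0],[2.62,-0.13,3.7,0],[2.62,-0.13,3.9,0],[2.62,-0.13,3.9,0],[2.62,-0.13,3.9,0]]'
for i in 1 2 3; do python3 -m jog '[[0,0,0,0]]' | grep -E "eef|contact"; done
python3 - <<'E'
import numpy as np
f0=-176
for k in range(3):
    a=f0-120*k; f=np.radians(a-np.arange(6,121,6)); b=np.radians(a)
    print([[round(-2.5*(np.cos(v)-np.cos(b)),2),round(2.5*(np.sin(v)-np.sin(b)),2),0,0] for v in f])
E
```

```text
t: 12.32
eef_pos: [0.5338, -0.2535, 0.1959]
tool_rot: [-0.0, -0.0, 1.0, -0.0]
contact_force: [0.2, -1.0, -1.4]
gripper_width: 0.273
grasp_force: 62.0
eef_pos: [0.5339, -0.2536, 0.1963]
contact_force: [-0.6, -0.4, -2.5]
eef_pos: [0.5338, -0.2536, 0.1964]
contact_force: [-0.2, -0.0, -0.8]
eef_pos: [0.5337, -0.2535, 0.1963]
contact_force: [0.1, 1.2, -1.4]
[[np.float64(0.0), np.float64(0.26), 0, 0], [np.float64(-0.02), np.float64(0.52), 0, 0], [np.float64(-0.07), np.float64(0.78), 0, 0], [np.float64(-0.14), np.float64(1.03), 0, 0], [np.float64(-0.25), np.float64(1.27), 0, 0], [np.float64(-0.37), np.float64(1.5), 0, 0], [np.float64(-0.52), np.float64(1.71), 0, 0], [np.float64(-0.7), np.float64(1.91), 0, 0], [np.float64(-0.89), np.float64(2.09), 0, 0], [np.float64(-1.1), np.float64(2.25), 0, 0], [np.float64(-1.32), np.float64(2.38), 0, 0], [np.float64(-1.56), np.float64(2.49), 0, 0], [np.float64(-1.8), np.float64(2.58), 0, 0], [np.float64(-2.06), np.float64(2.64), 0, 0], [np.float64(-2.32), np.float64(2.67), 0, 0], [np.float64(-2.58), np.float64(2.67), 0, 0], [np.float64(-2.84), np.float64
[... 1249 characters left out ...]
float64(1.22), np.float64(-0.42), 0, 0], [np.float64(1.49), np.float64(-0.43), 0, 0], [np.float64(1.75), np.float64(-0.4), 0, 0], [np.float64(2.0), np.float64(-0.35), 0, 0], [np.float64(2.25), np.float64(-0.28), 0, 0], [np.float64(2.49), np.float64(-0.17), 0, 0], [np.float64(2.72), np.float64(-0.05), 0, 0], [np.float64(2.94), np.float64(0.1), 0, 0], [np.float64(3.13), np.float64(0.27), 0, 0], [np.float64(3.31), np.float64(0.47), 0, 0], [np.float64(3.47), np.float64(0.67), 0, 0], [np.float64(3.61), np.float64(0.9), 0, 0], [np.float64(3.72), np.float64(1.14), 0, 0], [np.float64(3.8), np.float64(1.38), 0, 0], [np.float64(3.86), np.float64(1.64), 0, 0], [np.float64(3.89), np.float64(1.9), 0, 0]]
```

```bash
python3 -m jog '[[0,0,0.3,0],[0,0,0.6,0],[0,0,0.9,0],[0,0,1.1,0],[0,0,1.1,0]]'
for i in 1 2 3 4 5; do python3 -m jog '[[0,0,0,0]]' | grep -E "eef|contact"; done
```

```text
t: 12.98
eef_pos: [0.5339, -0.2534, 0.1849]
tool_rot: [0.0, -0.0, 1.0, -0.0]
contact_force: [0.7, -0.2, 1.8]
gripper_width: 0.274
grasp_force: 62.3
eef_pos: [0.5339, -0.2535, 0.1852]
contact_force: [0.5, -0.3, 1.6]
eef_pos: [0.5338, -0.2535, 0.1853]
contact_force: [0.7, 0.5, 1.4]
eef_pos: [0.5339, -0.2535, 0.1853]
contact_force: [1.5, 0.1, 2.2]
eef_pos: [0.5338, -0.2535, 0.1852]
contact_force: [0.7, -0.0, 1.2]
eef_pos: [0.5338, -0.2535, 0.1852]
contact_force: [0.3, -0.4, 2.1]
```

```bash
python3 -m jog '[[0,0.26,0,0],[-0.02,0.52,0,0],[-0.07,0.78,0,0],[-0.14,1.03,0,0],[-0.25,1.27,0,0],[-0.37,1.5,0,0],[-0.52,1.71,0,0],[-0.7,1.91,0,0],[-0.89,2.09,0,0],[-1.1,2.25,0,0]]' | grep -E "eef|contact"
python3 -m jog '[[-0.22,0.13,0,0],[-0.46,0.24,0,0],[-0.7,0.33,0,0],[-0.96,0.39,0,0],[-1.22,0.42,0,0]]' | grep -E "eef|contact"
for i in 1 2 3 ; do python3 -m jog '[[0,0,0,0]]' | grep -E "eef|contact"; done
```

```text
eef_pos: [0.5438, -0.2312, 0.1848]
contact_force: [0.1, -4.4, 1.6]
eef_pos: [0.5559, -0.2264, 0.1845]
contact_force: [-2.7, -3.7, 2.4]
eef_pos: [0.5572, -0.2264, 0.1848]
contact_force: [0.8, -4.0, 1.0]
eef_pos: [0.5574, -0.2264, 0.185]
contact_force: [0.3, -1.9, 2.4]
eef_pos: [0.5573, -0.2264, 0.1851]
contact_force: [0.3, -3.4, 1.5]
```

```bash
python3 -m jog '[[-0.26,0,0,0],[-0.52,-0.02,0,0],[-0.78,-0.07,0,0],[-1.03,-0.14,0,0],[-1.27,-0.25,0,0],[-1.5,-0.37,0,0],[-1.71,-0.52,0,0],[-1.91,-0.7,0,0],[-2.09,-0.89,0,0],[-2.25,-1.1,0,0],[-2.38,-1.32,0,0],[-2.49,-1.56,0,0],[-2.58,-1.8,0,0],[-2.64,-2.06,0,0],[-2.67,-2.32,0,0]]' | grep -E "eef|contact"
for i in 1 2 3 ; do python3 -m jog '[[0,0,0,0]]' | grep -E "eef|contact"; done
```

```text
eef_pos: [0.5837, -0.2494, 0.1849]
contact_force: [-2.4, 1.5, 1.5]
eef_pos: [0.5837, -0.2505, 0.1851]
contact_force: [-3.2, 0.3, 1.2]
eef_pos: [0.5837, -0.2504, 0.1852]
contact_force: [-2.7, 0.4, 1.4]
eef_pos: [0.5836, -0.2504, 0.1852]
contact_force: [-1.1, 0.3, 1.0]
```

```bash
python3 -m jog '[[0,-0.26,0,0],[0.02,-0.52,0,0],[0.07,-0.78,0,0],[0.14,-1.03,0,0],[0.25,-1.27,0,0],[0.37,-1.5,0,0],[0.52,-1.71,0,0],[0.7,-1.91,0,0],[0.89,-2.09,0,0],[1.1,-2.25,0,0],[1.32,-2.38,0,0],[1.56,-2.49,0,0],[1.8,-2.58,0,0],[2.06,-2.64,0,0],[2.32,-2.67,0,0]]' | grep -E "eef|contact"
for i in 1 2 3 ; do python3 -m jog '[[0,0,0,0]]' | grep -E "eef|contact"; done
```

```text
eef_pos: [0.5606, -0.2768, 0.1853]
contact_force: [2.5, 2.5, 1.8]
eef_pos: [0.5596, -0.277, 0.1851]
contact_force: [1.5, 1.9, 1.4]
eef_pos: [0.5596, -0.2769, 0.185]
contact_force: [1.0, 2.4, 0.1]
eef_pos: [0.5597, -0.2769, 0.1849]
contact_force: [-0.1, 2.8, 1.3]
```

```bash
python3 -m jog '[[0.26,0,0,0],[0.52,0.02,0,0],[0.78,0.07,0,0],[1.03,0.14,0,0],[1.27,0.25,0,0],[1.5,0.37,0,0],[1.71,0.52,0,0],[1.91,0.7,0,0],[2.09,0.89,0,0],[2.25,1.1,0,0],[2.38,1.32,0,0],[2.49,1.56,0,0],[2.58,1.8,0,0],[2.64,2.06,0,0],[2.67,2.32,0,0],[2.67,2.48,0,0],[2.67,2.48,0,0],[2.67,2.48,0,0]]' | grep -E "eef|contact"
python3 -m jog '[[0,0,0,0]]' | grep -E "eef|contact"
```

```text
eef_pos: [0.5333, -0.2512, 0.1848]
contact_force: [3.0, -0.1, 1.3]
eef_pos: [0.5333, -0.2512, 0.1848]
contact_force: [2.2, -0.6, 1.4]
```

```bash
python3 -m jog '[[0,0,-1,0],[0,0,-3,0],[0,0,-6,0],[0,0,-7.5,0],[-0.4,3.9,-7.5,0],[-0.8,7.8,-7.5,0],[-1.3,11.7,-7.5,0],[-1.7,15.6,-7.5,0],[-2.1,19.5,-7.5,0],[-2.6,23.4,-7.5,0],[-3,27.3,-7.5,0],[-3.4,31.2,-7.5,0],[-3.8,35.1,-7.5,0],[-4.3,39,-7.5,0],[-4.7,42.9,-7.5,0.1],[-5.1,46.8,-7.5,0.2],[-5.4,49.3,-7.5,0.3],[-5.5,50.2,-7.5,0.3],[-5.5,50.2,-7.5,0.3],[-5.5,50.2,-7.5,0.3]]' | grep eef
python3 -m jog '[[0,0,0,0],[0,0,0,0],[0,0,0,0],[0,0,0,0],[0,0,0,0]]'
python3 -c "
from d import *
go((.5878,.2512,.15),(.5878,.2512,.1),y=72.8)"
```

```text
eef_pos: [0.5875, 0.2485, 0.2593]
t: 21.57
eef_pos: [0.5885, 0.2494, 0.2602]
tool_rot: [0.0, 0.15, 0.989, 0.0]
contact_force: [-0.5, 0.4, -1.6]
gripper_width: 0.274
grasp_force: 61.9
now [0.5885 0.2494 0.2602] ydir 72.77
[ 0.12  0.15 11.02]
[ 0.12  0.15 16.02]
spin -0.001
```

```bash
python3 -m jog '[[0.1,0.1,3,0],[0.1,0.1,6,0],[0.1,0.1,9,0],[0.1,0.1,10.3,0],[0.1,0.1,10.3,0],[0.1,0.1,10.3,0],[0.1,0.1,10.3,0],[0.1,0.1,10.3,0],[0.1,0.1,10.3,0]]' | grep eef
python3 -c "
from d import *
go((.5878,.2512,.15),(.5878,.2512,.1),y=72.8)"
```

```text
eef_pos: [0.5888, 0.2518, 0.1588]
now [0.5888 0.2518 0.1588] ydir 72.82
[ 0.08 -0.09  0.88]
[ 0.09 -0.11  5.88]
spin 0.0
```

```bash
python3 -m jog '[[0.07,-0.07,0.5,0],[0.07,-0.07,1.3,0],[0.07,-0.07,2,0],[0.07,-0.07,2.6,0],[0.07,-0.07,2.6,0]]' | grep -E "eef|cont"
python3 -m jog '[[0,0,0.8,0],[0,0,1.6,0],[0,0,2.4,0],[0,0,2.9,0],[0,0,2.9,0],[0,0,2.9,0]]' | grep -E "eef|cont"
```

```text
eef_pos: [0.5863, 0.251, 0.1293]
contact_force: [0.2, 0.0, -1.4]
eef_pos: [0.5866, 0.2509, 0.1015]
contact_force: [0.0, 0.9, -1.3]
```

```bash
python3 -m jog '[[0,0,0.1,0],[0,0,0.2,0],[0,0,0.25,0],[0,0,0.25,0],[0,0,0.25,0],[0,0,0.25,0]]' | grep -E "eef|cont"
python3 -m jog '[[0,0,0.1,0],[0,0,0.1,0],[0,0,0.1,0]]' | grep -E "eef|cont"
```

```text
eef_pos: [0.5869, 0.2509, 0.0996]
contact_force: [1.0, -0.6, -1.0]
eef_pos: [0.5871, 0.251, 0.099]
contact_force: [-0.9, -0.2, 3.4]
```

```bash
python3 -m jog '[[0,0,0,0],[0,0,0,0],[0,0,0,0],[0,0,0,0],[0,0,0,0]]' -0.3 | grep -E "eef|cont|width"
python3 -m jog '[[0,0,-1,0],[0,0,-3,0],[0,0,-6,0],[0,0,-10,0],[0,0,-14,0],[0,0,-16,0],[3,-3,-16,0],[6,-6,-16,0],[9,-9,-16,0],[12,-12,-16,0],[13,-16,-16,0],[14,-20,-16,0],[14,-20,-16,0],[14,-20,-16,0]]' | grep -E "eef|cont"
python3 - <<'E'
from h import *
np.set_printoptions(precision=4,suppress=True)
for n in("top","scene"):
    c=cam(n);P=cloud(c);p=c["pixels"].astype(int);z=P[...,2]
    hsv=cv2.cvtColor(c["pixels"],cv2.COLOR_RGB2HSV).astype(int)
    org=(hsv[...,0]<18)&(hsv[...,1]>150)&(z>.09)&(z<.175)&(np.hypot(P[...,0]-.588,P[...,1]-.25)<.04)
    print(n,"org",org.sum(),P[org].mean(0) if org.any() else 0,np.percentile(z[org],[2,50,98]) if org.any() else 0, "top",P[org&(z>.15)].mean(0))
    b=(p[...,2]-p[...,0]>50)&(np.hypot(P[...,0]-.585,P[...,1]+.015)<.06)&(z<.05)
    q=P[b]; A=np.c_[q[:,:2]-q[:,:2].mean(0),np.ones(len(q))]; print(" blue",len(q),q.mean(0),"tilt",np.linalg.lstsq(A,q[:,2],rcond=None)[0])
    for nm,lo,hi,ctr in(("jar",.11,.125,(.66,0)),("bottle",.09,.105,(.48,0)),("soap",.15,.2,(.7,.2)),("amber",.08,.095,(.48,.28)),("lamp",.09,.11,(.43,-.23)),("talljar",.135,.15,(.68,-.25))):
        m=(z>lo)&(z<hi)&(np.hypot(P[...,0]-ctr[0],P[...,1]-ctr[1])<.09); print(" ",nm,m.sum(),np.median(P[m],0) if m.any() else 0)
E
```

```text
eef_pos: [0.5868, 0.2509, 0.0984]
contact_force: [0.6, -0.4, -0.1]
gripper_width: 0.65
eef_pos: [0.3932, 0.0995, 0.2593]
contact_force: [0.1, 0.2, 0.3]
top org 155 [0.5854 0.2456 0.1428] [0.0953 0.1543 0.1608] top [0.5868 0.2487 0.1565]
 blue 608 [ 0.5843 -0.0159  0.0151] tilt [-0.0092 -0.0144  0.0151]
  jar 809 [ 0.69   -0.0146  0.1182]
  bottle 154 [ 0.4927 -0.0036  0.0987]
  soap 204 [0.6993 0.2108 0.1863]
  amber 135 [0.482  0.2784 0.0878]
  lamp 97 [ 0.4373 -0.2392  0.0964]
  talljar 1008 [ 0.7051 -0.2501  0.1422]
scene org 330 [0.5809 0.2433 0.1277] [0.0909 0.1286 0.1599] top [0.5825 0.2453 0.156 ]
 blue 488 [ 0.5763 -0.0233  0.0157] tilt [0.0237 0.0157 0.0157]
  jar 612 [ 0.6852 -0.0182  0.1184]
  bottle 181 [ 0.4891 -0.0082  0.0986]
  soap 176 [0.6952 0.2058 0.1683]
  amber 116 [0.4758 0.2736 0.0876]
  lamp 163 [ 0.4293 -0.2445  0.0957]
  talljar 942 [ 0.6982 -0.2539  0.1425]
```

The tool's top height (0.156) matches the start, the cap lies flat, and the bystanders haven't moved. Handing in.

```bash
python3 -c "
from station import bot
print(bot.hand_in())"
```

```text
the job is handed in; nothing more can be done
None
```

I handed the job in at about 25 s of the 72 s limit: the cap is flat, knob up, in the tray, the tube's inside edge got one full clockwise pass with light contact force at every stop (lift-off about 5° past the starting point, within the red mark by my estimate), the tool is back fully home in its stand, and nothing else moved; no verdict came back.

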